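# Find the release notch and open the bottle incubator

## Robot

A 6-joint arm with a two-finger parallel gripper is mounted at the origin on the work surface. World frame = base frame: x ahead of the robot, y to its left, z up, the work surface at z = 0. Lengths are in mm, angles in rad, forces in N, time in s.
With the tool pointing down it reaches from about 325 to 850 mm from the base axis. Payload 4.4 kg.
Tool frame: the origin (TCP) lies midway between the tips of the shut fingers; the grasp point (between the pads) lies 19 mm behind it; y points along the fingers, x is the direction in which the jaws open and shut, and the axes are right-handed (so a half turn about y gives the same grasp; the last joint's range is limited). The gripper opens to 94 mm and grips with 3 to 60 N. Pads are 16 mm wide; open, the fingers measure 119 mm over their backs; the gripper's body (75 mm by 177 mm) begins 78 mm behind the grasp point.
Start: joints at [1.198, 0.207, 1.542, -0, 1.393, -0.15], TCP at [126.501, 560.914, 175.547] pointing down, gripper open.
Joint ranges: [-2.73, 2.73], [-0.86, 2.22], [0.23, 2.46], [-1.11, 4.25], [0.08, 2.63], [-2.82, 2.82]. Speed limits (rad/s): [2.79, 2.79, 3.14, 3.14, 3.14, 3.14].

## Interface

Orientations are given as a unit quaternion [x, y, z, w].
In Python, from station import bot gives the robot as it stands.
- The arm moves only by the tool play_rows, never from a script. Its argument "steps" is a list of rows, each a list of 4 numbers: the shift along the world's x, y, z in m, then the turn about the world's z in rad. In form: [[dx, dy, dz, twist], ...]. A call has exactly 8 rows; each row is the pose to reach, as a shift and turn from the pose measured when the call began; what a row does not reach only later rows make up. A row lasts 1/12 s, in which the tool goes at most 41.7 mm and 7.16 degrees, less where a joint would pass 70% of its speed; a pose out of reach is approached as far as the arm can. A call with a gripper value outside its range is refused whole. "grip" is the opening, from 0 (shut) to 1 (fully open), set as the call begins (left out, the last holds). The fingers move at their own pace and stop on an object; "force" is the grip in N (left out, the last holds). Time passes only in rows, so rows that repeat a pose let the fingers close, or fill a call up. It gives the time, the measured TCP pose, the force and the opening at its end, in the units of the state.
- bot.get_obs(): the state, without advancing time (a new reading comes with each control period).
- bot.camera(name): name is "side" or "top"; returns the picture (420x560x3 uint8, red, green, blue); there is no depth.
- bot.camera_model(name): a dict with "fovy" (degrees; the focal length in pixels is half the picture's height over the tangent of half this angle, whatever the lens; pixels are square), "cx", "cy" (the principal point, pixels), "cam_to_world" (4x4, takes a point from camera to world coordinates). Camera axes: x right, y up, looking along -z (the intrinsics and any distortion apply to the point x, -y, -z); pixel columns grow to the right and rows downward; lengths in mm; the calibration is good to about 2 mm. A picture is of the moment at which its call begins. camera_model takes no time and is no camera call.
- bot.job_done(): hands the job in, once; it reports no verdict.
The state is a dict: "time": time; "q": joint angles; "dq": joint speeds; "joint_torque": joint torques, N m; "eef_pos": TCP position; "eef_rot": TCP orientation; "wrist_force": force on the tool from outside, world axes, zero at the start; "wrist_torque": the same for the moment, N m; "gripper_width": finger opening in mm.
Only numpy, scipy, OpenCV 4.12 (cv2) and the standard library are available. Lean on these libraries where they do the work, as an engineer would, in place of code of your own. Each camera call takes 0.05 s, during which the arm holds its last target.

## Task

Open the hatch of the bottle incubator by its hidden release: put a closed fingertip on the grey left end of the front rail, slide it along the top of the rail to the right until it comes to the notch, and press the pad inside the notch down until the hatch springs up, then take the finger away and leave the hatch standing ajar. Do not lean on the glass hatch, and leave the bottles and the other loose things where they are.

Things in the scene. Friction and masses are not known exactly. Their poses are not given: they have to be found in the camera images.
- incubator: bench-top incubator for culture bottles, fixed: dark housing 330 mm deep (its x), 430 mm wide (its y), 160 mm high. Origin under its centre, on the bench; its front faces its own -x (to the robot), its left end is +y, z up. A rail runs along the top of its front edge; behind the rail lies the hatch, black glass with blue rings in a light frame, top at z = 156 mm, 4 mm below the rail's top
- rail_left_end (a point): left end of the rail's level top face, in the middle of its depth (incubator x = -149, y = 215, z = 160 mm). The rail is black but for its grey left end, 32 mm deep (incubator x from -165 to -133 mm), and as long as the incubator is wide; in front of it is free air
- rail_right_end (a point): right end of the rail's top face, in the middle of its depth (incubator x = -149, y = -215, z = 160 mm). From y = 105 to -185 mm the rail is made of five clip-in sections, each 58 mm long, flush with the rest: four are plain, one has the release notch in its middle. It may sit in any of the five places; which one is not told
- rail_end: grey left end piece of the rail, fixed, 32 x 45 x 30 mm, incubator y from 170 to 215 mm; origin under its centre, its top 30 mm above the origin
- rail_plain: always plain black part of the rail, fixed, 32 x 30 x 30 mm, incubator y from 120 to 150 mm; origin under its centre, its top 30 mm above the origin
- release (a joint): travel in m of the spring pad (mid-grey, 40 x 29 mm) in the notch: 0 up, 14 mm below the rail's top; 0.008 fully down. 1.5 N starts it, 5 to 6 N bottoms it; at about 0.004 to 0.005 it frees the hatch; let go, it comes up. The notch is 42 mm long in y between brinks 8 mm long, as deep in x as the rail (32 mm), open to top and front; behind it stands the front edge of the hatch
- hatch (a joint): angle of the hatch about its hinge along the rear (incubator x = 100 mm, z = 149 mm), in rad: 0 shut and latched, 0.15 standing ajar, held there by its spring; its front edge then stands about 35 mm higher
- hatch_front (a point): middle of the upper front edge of the hatch (232 mm from the hinge, at incubator x = -132 mm when shut); rises with the hatch
- bottle_blue: culture bottle, amber, upright, diameter 36 mm, 120 mm tall, blue cap; origin under its centre; stands on the bench in front of the incubator; only to be left alone
- bottle_purple: culture bottle, amber, upright, diameter 36 mm, 120 mm tall, purple cap; origin under its centre; stands on the bench in front of the incubator; only to be left alone
- bottle_yellow: culture bottle, amber, upright, diameter 36 mm, 120 mm tall, yellow cap; origin under its centre; stands on the bench in front of the incubator; only to be left alone
- marker: white marker pen with a black cap, lying along its x, 165 x 15 x 13 mm; origin under it; only to be left alone
- scanner: grey handheld barcode scanner lying along its x, 160 x 66 x 36 mm; origin under it; only to be left alone
- spray: pale blue spray bottle with a white head, diameter 60 mm, 167 mm tall; origin under its centre; only to be left alone

How it is judged (in metres and radians):
On the way, in this order (a step that is already met when the one before it is completed fails the run):
1. a fingertip touches the grey left end of the rail (contact force between the fingers and rail_end above 0.2 N), for 0.1 s.
2. the fingertip, moved on to the right, touches the plain part of the rail (contact force between the fingers and rail_plain above 0.2 N), for 0.1 s.
3. the fingertip, still sliding on top of the rail, comes over the left brink of the notch (contact force between the fingers and notch_left_brink above 0.2 N), for 0.04 s.
4. the pad in the notch is pressed down by a finger (more than 3.5 mm) (value of joint release above 0.0035 m), for 0.02 s.
At the end, for the whole second after the job is handed in: the hatch stands ajar at more than 0.12 rad and at rest, and the pad in the notch has come up again (less than 1.5 mm down) (value of joint hatch above 0.12 rad and velocity of joint hatch below 0.05 rad/s and value of joint release below 0.0015 m); the robot touches nothing.
It fails at once if the robot leans on the hatch (more than 25 N) (contact force between any of the fingers, the arm and hatch above 25 N).
It fails at once if a culture bottle is knocked, moved or picked up (more than 20 mm) (distance of any of bottle_blue, bottle_purple, bottle_yellow from where it was at the start of the episode above 0.02 m).
It fails at once if the marker pen, the scanner or the spray bottle is knocked, moved or picked up (more than 20 mm) (distance of any of marker, scanner, spray from where it was at the start of the episode above 0.02 m).
It also fails if it takes over 67 s, if anything falls off the work surface, if the arm or the gripper's body presses on something with over 40 N, if the wrist force passes 120 N, or if a joint passes its speed limit or range.

## Working session

There is one attempt and no reset: what is moved stays moved. The work goes in short steps, Python scripts to look and compute and a tool call to move; the robot and the scene stay as the last step left them, time stands still between calls to the robot, and variables do not carry over. Pictures are saved under pics/ and viewed, and the job is handed in when it is done.

Besides the shell and the picture viewer there is one more tool, called in YAML: its name, and indented under it one key for each argument. play_rows: Moves the arm, as the interface text tells. Its arguments: {"type":"object","properties":{"steps":{"type":"array"},"grip":{"type":"number"},"force":{"type":"number"}},"required":["steps"]}

```bash
mkdir -p pics; ls; python3 - <<'E'
from station import bot
import cv2,numpy as np
print(bot.get_obs())
for n in("side","top"):
    m=bot.camera_model(n);print(n,m)
    cv2.imwrite(f"pics/{n}0.png",bot.camera(n)[:,:,::-1])
E
```

```text
pics
{'time': 0.0, 'q': array([ 1.19849890e+00,  2.07416684e-01,  1.54295326e+00, -2.01103327e-05,
        1.39348823e+00, -1.50544248e-01]), 'dq': array([ 1.48905659e-03,  2.74879966e-04,  1.12127048e-03, -7.15471321e-04,
        8.23744438e-05,  1.80065242e-04]), 'joint_torque': array([-9.46540808e-05, -3.70890248e+01, -2.81408715e+01,  6.97641098e-02,
        3.63831490e-02, -1.47731521e-04]), 'eef_pos': array([126.18616816, 560.08443296, 174.39310821]), 'eef_rot': array([ 0.55266019,  0.44091565, -0.44229569, -0.55184656]), 'wrist_force': array([ 0.09172046, -0.57755814, -0.21881899]), 'wrist_torque': array([ 0.06110374,  0.02018886, -0.03504037]), 'gripper_width': 93.65035743962602}
side {'fovy': 48.537661958705726, 'cx': 280.60582539473995, 'cy': 207.1182391569202, 'cam_to_world': array([[ 7.16456317e-01,  4.35522192e-01, -5.44986941e-01,
        -2.31134866e+02],
       [-6.97539532e-01,  4.34499048e-01, -5.69779939e-01,
        -8.19925201e+02],
       [-1.13555010e-02,  7.88372372e-01,  6.15093534e-01,
         1.00516283e+03],
       [ 0.00000000e+00,  0.00000000e+00,  0.00000000e+00,
         1.00000000e+00]])}
top {'fovy': 45.106064831333974, 'cx': 274.15872827799103, 'cy': 201.08380662269465, 'cam_to_world': array([[ 9.53845628e-03,  9.97706580e-01, -6.70119206e-02,
         4.92094808e+02],
       [-9.99783691e-01,  1.07540236e-02,  1.78023116e-02,
         2.45079056e+01],
       [ 1.84821312e-02,  6.68276187e-02,  9.97593344e-01,
         1.39921354e+03],
       [ 0.00000000e+00,  0.00000000e+00,  0.00000000e+00,
         1.00000000e+00]])}
```

View pics/side0.png

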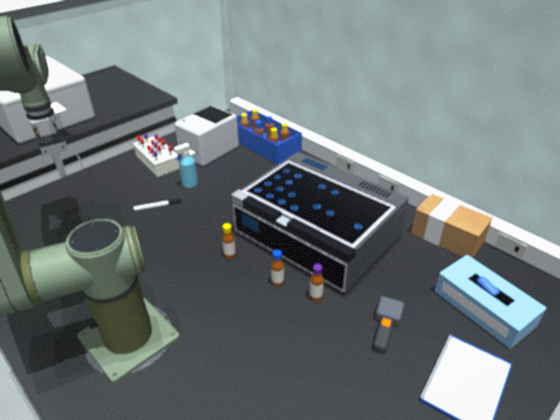

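View pics/top0.png

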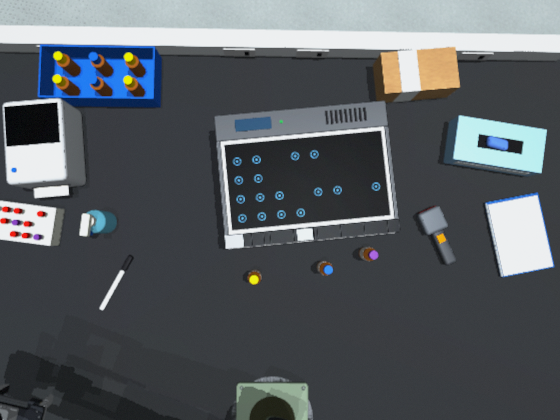

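```bash
python3 - <<'E'
import cv2
a=cv2.imread("pics/top0.png")[200:270,210:410];cv2.imwrite("pics/t1.png",cv2.resize(a,None,fx=4,fy=4,interpolation=cv2.INTER_CUBIC))
a=cv2.imread("pics/side0.png")[150:300,220:420];cv2.imwrite("pics/s1.png",cv2.resize(a,None,fx=4,fy=4,interpolation=cv2.INTER_CUBIC))
E
```

```text
(no output)
```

View pics/t1.png

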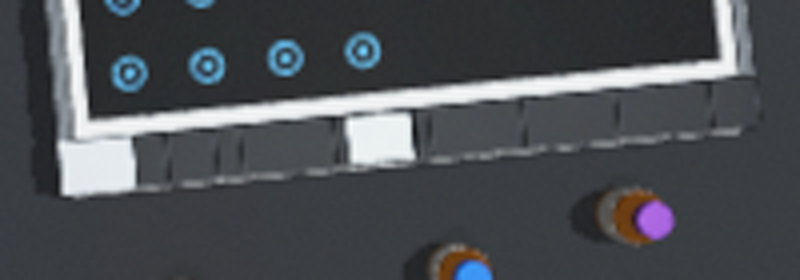

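View pics/s1.png

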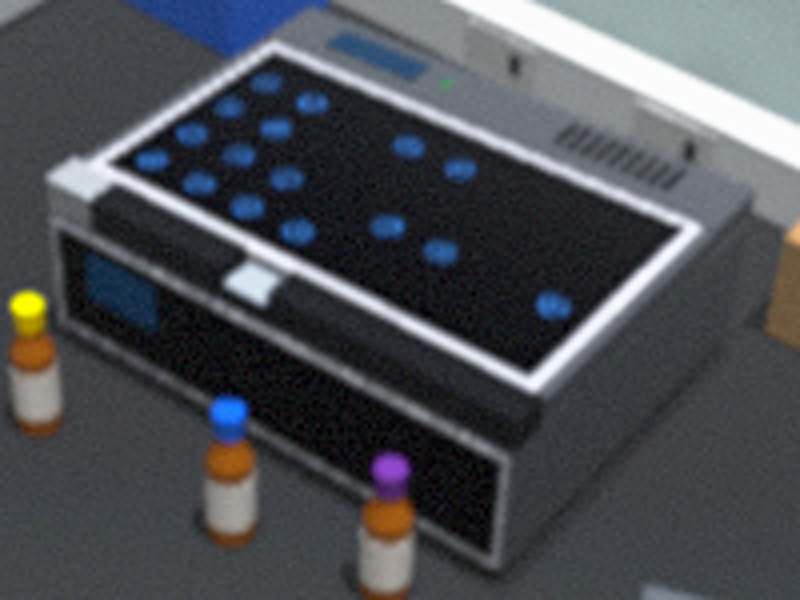

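```bash
cat > h.py <<'E'
import numpy as np
from scipy.optimize import least_squares
def proj(m,P,h=420):
    T=np.linalg.inv(m["cam_to_world"]);c=(T@np.append(P,1))[:3]
    f=h/2/np.tan(np.radians(m["fovy"])/2)
    return np.array([m["cx"]+f*c[0]/-c[2],m["cy"]+f*(-c[1])/-c[2]])
def w(p,P):
    c,s=np.cos(p[2]),np.sin(p[2]);return np.array([p[0]*1000+c*P[0]-s*P[1],p[1]*1000+s*P[0]+c*P[1],P[2]])
E
python3 - <<'E'
from h import *
from station import bot
mt,ms=bot.camera_model("top"),bot.camera_model("side")
t=lambda u,v:(210+(u-1.5)/4,200+(v-1.5)/4)
s=lambda u,v:(220+(u-1.5)/4,150+(v-1.5)/4)
T=[((-133,215,160),t(60,141)),((-165,215,160),t(63,194)),((-133,170,160),t(134,137)),((-165,170,160),t(136,190)),((-133,-215,160),t(752,77)),
((-133,-69,160),t(520,100)),((-133,-127,160),t(614,91)),((-133,-185,160),t(710,82))]
S=[((-165,215,160),s(50,180)),((-133,215,160),s(78,158)),((-165,170,160),s(96,203)),((-133,-215,160),s(540,398))]
f=lambda p,T,S:np.concatenate([proj(mt,w(p,P))-q for P,q in T]+[proj(ms,w(p,P))-q for P,q in S])
for a,b in((T,S),(T,[]),([],S)):
    r=least_squares(f,[.5,0,.1],args=(a,b),loss="soft_l1");print(r.x,np.round(f(r.x,a,b).reshape(-1,2),1).tolist())
p=least_squares(f,[.5,0,.1],args=(T,S),loss="soft_l1").x
for P in [(-149,195,160),(-149,135,160),(-149,43,160),(-149,18,146),(-149,-7,160)]:
    print(P,w(p,P).round(1),proj(mt,w(p,P)).round(1),((proj(mt,w(p,P))-[210,200])*4).round(0),((proj(ms,w(p,P))-[220,150])*4).round(0))
from scipy.spatial.transform import Rotation as R
print(R.from_quat(bot.get_obs()["eef_rot"]).as_matrix().round(3))
# bottles cap tops z=120
f_=420/2/np.tan(np.radians(mt["fovy"])/2)
for n,(u,v) in dict(y=(254,280),b=(327,270),p=(374,255)).items():
    M=mt["cam_to_world"];d=M[:3,:3]@np.array([(u-mt["cx"])/f_,-(v-mt["cy"])/f_,-1]);k=(120-M[2,3])/d[2];print(n,(M[:3,3]+k*d).round(0))
E
```

```text
[ 0.64459699 -0.07775035  0.10077153] [[-0.1, 0.3], [0.3, 0.1], [-0.2, -0.4], [0.4, -0.5], [1.2, 0.3], [0.4, -0.0], [0.3, 0.1], [-0.3, 0.2], [-0.8, -1.3], [-0.5, -0.5], [-1.7, -1.5], [1.2, -0.6]]
[ 0.64464671 -0.07695415  0.10267636] [[-0.3, 0.4], [0.1, 0.3], [-0.4, -0.3], [0.2, -0.4], [1.0, 0.1], [0.1, -0.1], [0.1, -0.0], [-0.6, 0.0]]
[ 0.64237713 -0.08265292  0.09292174] [[-0.2, -0.7], [0.1, 0.1], [-1.2, -0.9], [1.4, 0.9]]
(-149, 195, 160) [476.7 101.3 160. ] [233.3 241. ] [ 93. 164.] [ 79. 173.]
(-149, 135, 160) [482.8  41.6 160. ] [257.8 238.7] [191. 155.] [136. 203.]
(-149, 43, 160) [492. -50. 160.] [295.2 235.3] [341. 141.] [230. 252.]
(-149, 18, 146) [494.5 -74.8 146. ] [304.9 234.4] [380. 137.] [256. 280.]
(-149, -7, 160) [497.1 -99.7 160. ] [315.5 233.4] [422. 134.] [283. 279.]
[[ 0.22  -0.001 -0.976]
 [ 0.976 -0.002  0.22 ]
 [-0.002 -1.     0.   ]]
y [379.  50. 120.]
b [ 406. -133.  120.]
p [ 444. -252.  120.]
```

play_rows:
  steps:
    - [0,0,0.03,0.03]
    - [0,0,0.06,0.07]
    - [0.02,-0.026,0.07,0.11]
    - [0.04,-0.052,0.07,0.15]
    - [0.06,-0.078,0.07,0.19]
    - [0.08,-0.104,0.07,0.23]
    - [0.1,-0.13,0.07,0.28]
    - [0.12,-0.156,0.07,0.32]
  grip: 0
  force: 30

```text
time: 0.77
eef_pos: [246.6, 402.6, 244.1]
eef_rot: [-0.475, -0.524, 0.525, 0.474]
wrist_force: [-0.2, 0.6, 0.0]
gripper_width: 44.3
```

play_rows:
  steps:
    - [0.02,-0.026,0,0]
    - [0.04,-0.052,0,0]
    - [0.06,-0.078,0,0]
    - [0.08,-0.104,0,0]
    - [0.1,-0.13,0,0]
    - [0.12,-0.156,0,0]
    - [0.14,-0.182,0,0]
    - [0.16,-0.208,0,0]

```text
time: 1.43
eef_pos: [406.9, 193.1, 243.7]
eef_rot: [-0.475, -0.524, 0.526, 0.474]
wrist_force: [-0.1, 0.5, -0.0]
gripper_width: 0.2
```

play_rows:
  steps:
    - [0.02,-0.026,0,0]
    - [0.04,-0.052,-0.01,0]
    - [0.06,-0.078,-0.02,0]
    - [0.07,-0.093,-0.03,0]
    - [0.07,-0.093,-0.04,0]
    - [0.07,-0.093,-0.05,0]
    - [0.07,-0.093,-0.06,0]
    - [0.07,-0.093,-0.06,0]

```text
time: 2.1
eef_pos: [474.2, 101.0, 180.8]
eef_rot: [-0.473, -0.523, 0.527, 0.475]
wrist_force: [-0.2, -0.5, 0.6]
gripper_width: 0.6
```

```bash
python3 - <<'E'
from station import bot
import cv2,numpy as np
from scipy.spatial.transform import Rotation as R
o=bot.get_obs();print(o["time"],o["eef_pos"],o["wrist_force"],o["gripper_width"]);print(R.from_quat(o["eef_rot"]).as_matrix().round(3))
t=bot.camera("top")[:,:,::-1];s=bot.camera("side")[:,:,::-1]
cv2.imwrite("pics/t2.png",cv2.resize(t[170:300,180:380],None,fx=4,fy=4,interpolation=2))
cv2.imwrite("pics/s2.png",cv2.resize(s[120:270,180:380],None,fx=4,fy=4,interpolation=2))
E
```

```text
2.1 [474.18916088 101.04135407 180.84325965] [-0.15912561 -0.52566555  0.64481602] 0.5533332150041009
[[-0.102 -0.006 -0.995]
 [ 0.995 -0.002 -0.102]
 [-0.002 -1.     0.007]]
```

View pics/s2.png

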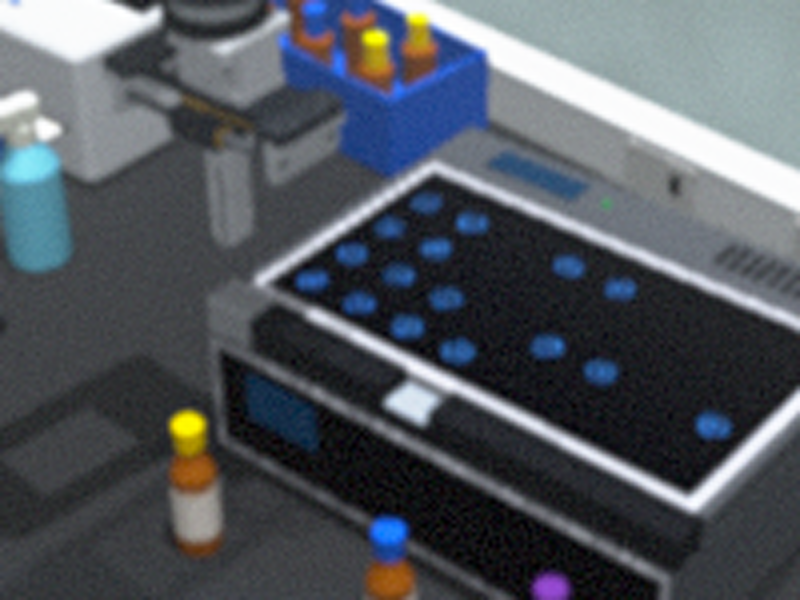

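View pics/t2.png

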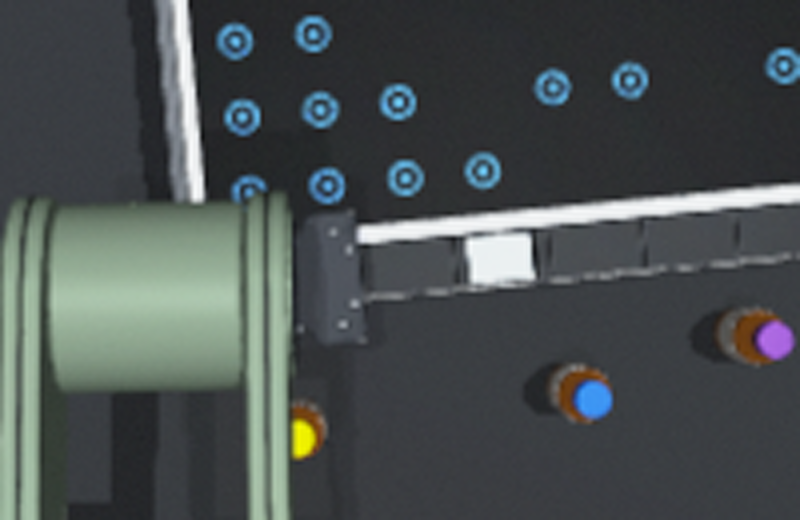

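```bash
python3 - <<'E'
from h import *
from station import bot
ms=bot.camera_model("side")
q=bot.get_obs()["eef_pos"]; print(q)
f=lambda P:((proj(ms,np.array(P))-[180,120])*4+1.5).round(0)
print(f(q),f(q+[0,12,0]),f(q-[0,12,0]),f(q+[8,0,0]),f(q-[8,0,0]), f((476.7,101.3,160)), f(q+[0,0,50]))
p=[.6446,-.0777,.1008]
for P in [(-165,215,160),(-165,170,160),(-133,215,160),(-133,170,160),(-165,-215,160),(-133,-215,160),(-132,-200,156)]:print(P,f(w(p,P)))
E
```

```text
[475.89978348 101.1252948  183.20669   ]
[237. 271.] [227. 264.] [248. 277.] [245. 267.] [229. 275.] [240. 295.] [233. 216.]
(-165, 215, 160) [207. 295.]
(-165, 170, 160) [249. 317.]
(-133, 215, 160) [236. 276.]
(-133, 170, 160) [278. 298.]
(-165, -215, 160) [678. 542.]
(-133, -215, 160) [705. 516.]
(-132, -200, 156) [686. 509.]
```

```bash
python3 - <<'E'
from station import bot
import cv2,numpy as np
s=bot.camera("side")[:,:,::-1]
cv2.imwrite("pics/s3.png",cv2.resize(s[140:215,200:300],None,fx=8,fy=8,interpolation=2))
for i in range(3):
    o=bot.get_obs();print(o["time"],o["eef_pos"].round(1),o["wrist_force"].round(2))
    bot.camera("top")
E
```

```text
2.25 [476.6 101.1 183.9] [-0.21  0.19 -0.04]
2.3 [477.  101.  184.4] [0.12 0.23 0.16]
2.35 [477.2 100.8 184.6] [0.13 0.63 0.61]
```

View pics/s3.png

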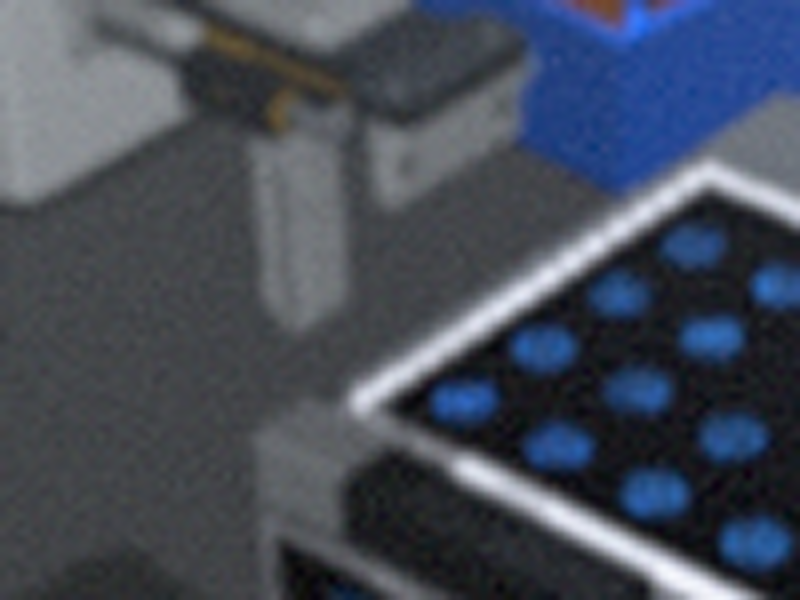

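play_rows:
  steps:
    - [0,0,-0.004,0]
    - [0,0,-0.008,0]
    - [0,0,-0.011,0]
    - [0,0,-0.014,0]
    - [0,0,-0.016,0]
    - [0,0,-0.018,0]
    - [0,0,-0.019,0]
    - [0,0,-0.019,0]

```text
time: 3.07
eef_pos: [477.1, 100.6, 165.2]
eef_rot: [-0.475, -0.524, 0.525, 0.473]
wrist_force: [0.5, 0.1, 0.2]
gripper_width: 0.3
```

```bash
python3 - <<'E'
from station import bot
import cv2,numpy as np
s=bot.camera("side")[:,:,::-1]
cv2.imwrite("pics/s4.png",cv2.resize(s[140:215,200:300],None,fx=8,fy=8,interpolation=2))
for i in range(3):
    o=bot.get_obs();print(o["time"],o["eef_pos"].round(1),o["wrist_force"].round(2))
    bot.camera("top")
E
```

```text
3.1167 [477.3 100.6 165.4] [-0.09  0.24  0.42]
3.1667 [477.4 100.7 165.7] [-0.64  0.63  0.08]
3.2167 [477.5 100.6 165.8] [ 0.08 -1.28 -0.2 ]
```

View pics/s4.png

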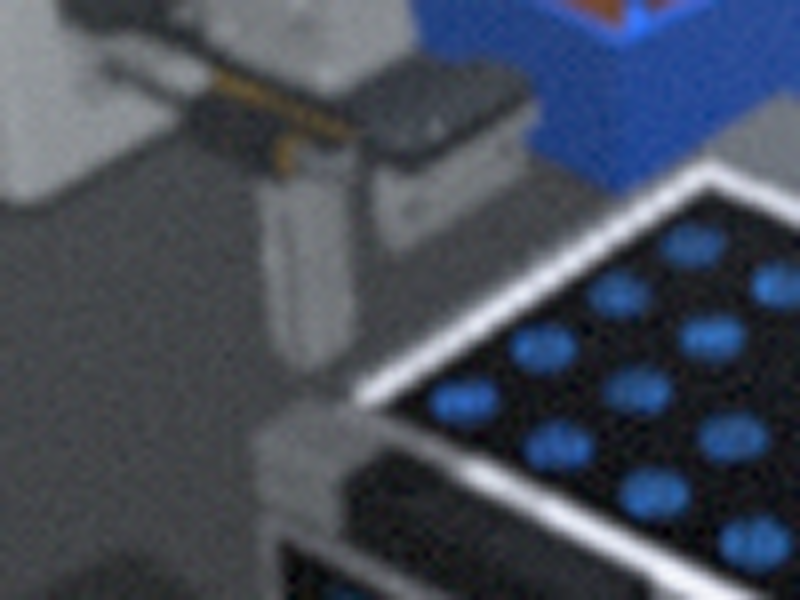

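```bash
python3 - <<'E'
from h import *
from station import bot
import cv2
mt=bot.camera_model("top")
q=bot.get_obs()["eef_pos"]
a=0.1
ex=np.array([np.cos(a),np.sin(a),0]);ey=np.array([-np.sin(a),np.cos(a),0])
t=bot.camera("top")[:,:,::-1]
for sx in(-37.5,37.5):
  for z in(97,140): print(sx,z,((proj(mt,q+sx*ex-88.5*ey+[0,0,z])-[220,190])*8+3.5).round())
cv2.imwrite("pics/t4.png",cv2.resize(t[190:265,220:320],None,fx=8,fy=8,interpolation=2))
print(bot.get_obs()["eef_pos"])
E
```

```text
-37.5 97 [416. 518.]
-37.5 140 [418. 524.]
37.5 97 [392. 251.]
37.5 140 [393. 246.]
[477.47142085 100.6680673  165.80721961]
```

View pics/t4.png

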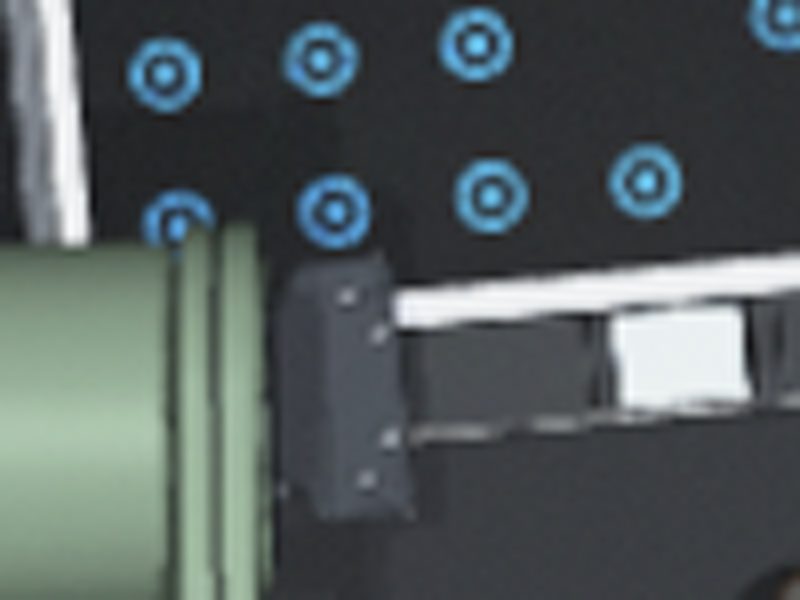

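play_rows:
  steps:
    - [0,0,-0.001,0]
    - [0,0,-0.002,0]
    - [0,0,-0.003,0]
    - [0,0,-0.004,0]
    - [0,0,-0.005,0]
    - [0,0,-0.005,0]
    - [0,0,-0.006,0]
    - [0,0,-0.006,0]

```text
time: 3.98
eef_pos: [477.4, 100.7, 159.6]
eef_rot: [-0.475, -0.524, 0.525, 0.473]
wrist_force: [-0.2, -0.2, -0.4]
gripper_width: 0.6
```

play_rows:
  steps:
    - [0,0,-0.0005,0]
    - [0,0,-0.001,0]
    - [0,0,-0.0015,0]
    - [0,0,-0.002,0]
    - [0,0,-0.0025,0]
    - [0,0,-0.003,0]
    - [0,0,-0.003,0]
    - [0,0,-0.003,0]

```text
time: 4.65
eef_pos: [477.3, 100.6, 156.6]
eef_rot: [-0.475, -0.524, 0.525, 0.473]
wrist_force: [0.1, 0.0, 1.3]
gripper_width: 0.7
```

```bash
python3 - <<'E'
from station import bot
import cv2,numpy as np
s=bot.camera("side")[:,:,::-1]
cv2.imwrite("pics/s5.png",cv2.resize(s[140:215,200:300],None,fx=8,fy=8,interpolation=2))
for i in range(5):
    o=bot.get_obs();print(o["time"],o["eef_pos"].round(1),o["wrist_force"].round(2))
    bot.camera("top")
E
```

```text
4.7 [477.4 100.7 156.6] [-0.52  0.31  0.49]
4.75 [477.4 100.7 156.6] [-0.27 -0.96  0.11]
4.8 [477.4 100.7 156.6] [0.42 1.27 0.23]
4.85 [477.4 100.7 156.7] [ 0.45 -0.43 -0.75]
4.9 [477.4 100.7 156.7] [-0.21  0.4   0.15]
```

View pics/s5.png

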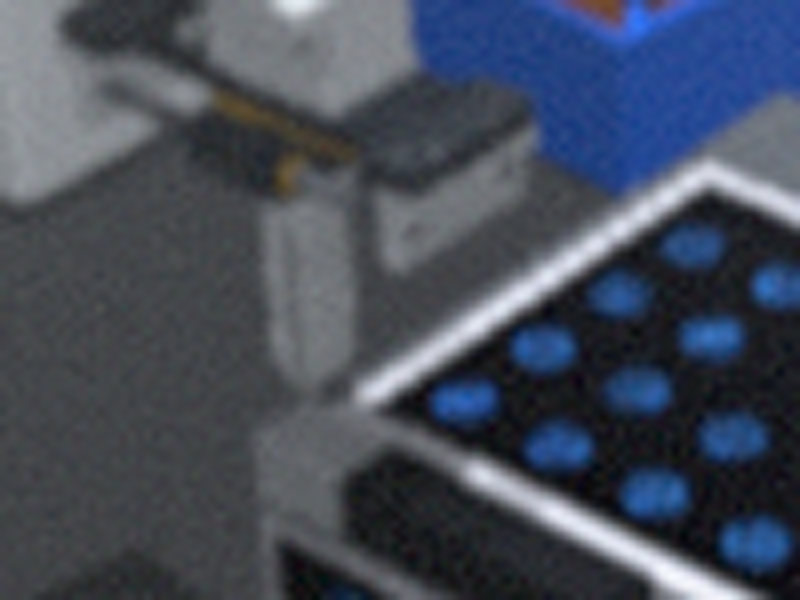

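play_rows:
  steps:
    - [0,0,-0.001,0]
    - [0,0,-0.002,0]
    - [0,0,-0.003,0]
    - [0,0,-0.004,0]
    - [0,0,-0.005,0]
    - [0,0,-0.006,0]
    - [0,0,-0.006,0]
    - [0,0,-0.006,0]

```text
time: 5.62
eef_pos: [477.3, 100.7, 150.5]
eef_rot: [-0.475, -0.524, 0.525, 0.473]
wrist_force: [-0.9, -0.4, 0.2]
gripper_width: 0.0
```

```bash
python3 - <<'E'
from station import bot
import cv2,numpy as np
o=bot.get_obs();print(o["time"],o["eef_pos"].round(1),o["wrist_force"].round(2),o["joint_torque"].round(2))
s=bot.camera("side")[:,:,::-1]
cv2.imwrite("pics/s6.png",cv2.resize(s[140:215,200:300],None,fx=8,fy=8,interpolation=2))
o=bot.get_obs();print(o["time"],o["eef_pos"].round(1),o["wrist_force"].round(2),o["joint_torque"].round(2))
E
```

```text
5.6167 [477.3 100.7 150.5] [-0.94 -0.4   0.2 ] [  0.   -29.07 -27.21  -0.03   0.07  -0.  ]
5.6667 [477.4 100.7 150.6] [-0.65  0.44 -0.22] [  0.   -29.07 -27.22  -0.03   0.07  -0.  ]
```

View pics/s6.png

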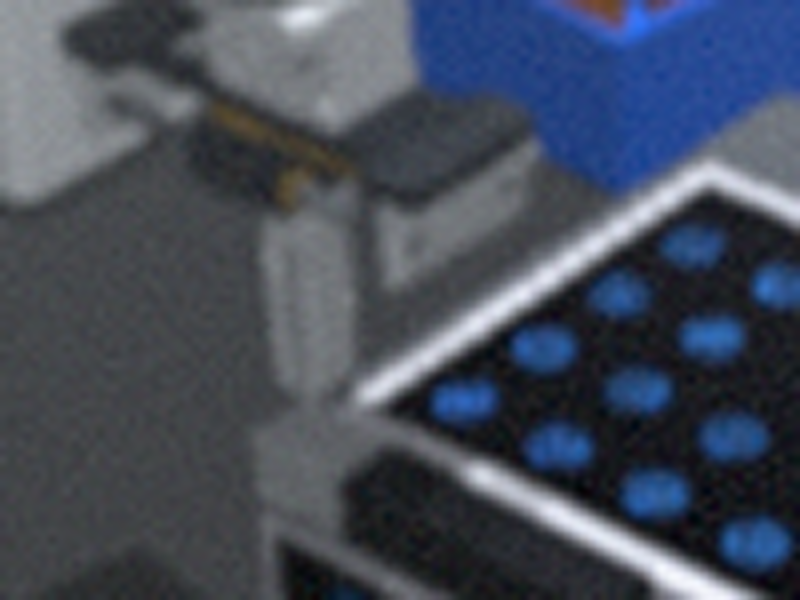

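```bash
python3 - <<'E'
from h import *
from station import bot
import cv2
ms=bot.camera_model("side")
q=bot.get_obs()["eef_pos"]
a=0.1
ex=np.array([np.cos(a),np.sin(a),0]);ey=np.array([-np.sin(a),np.cos(a),0])
f=lambda P:((proj(ms,P)-[200,140])*8+3.5).round()
for z in(97,140):
  for sx in(-37.5,37.5):
    for sy in (-88.5,88.5): print(z,sx,sy,f(q+sx*ex+sy*ey+[0,0,z]))
for sx,sy in((-8,-12),(8,-12),(-8,12),(8,12)): print(sx,sy,f(q+sx*ex+sy*ey))
s=bot.camera("side")[:,:,::-1]
cv2.imwrite("pics/s7.png",cv2.resize(s[60:210,160:360],None,fx=4,fy=4,interpolation=2))
E
```

```text
97 -37.5 -88.5 [414. 372.]
97 -37.5 88.5 [ 68. 200.]
97 37.5 -88.5 [555. 279.]
97 37.5 88.5 [211. 118.]
140 -37.5 -88.5 [408. 270.]
140 -37.5 88.5 [ 56. 101.]
140 37.5 -88.5 [551. 179.]
140 37.5 88.5 [202.  21.]
-8 -12 [333. 471.]
8 -12 [361. 452.]
-8 12 [288. 448.]
8 12 [317. 429.]
```

View pics/s7.png

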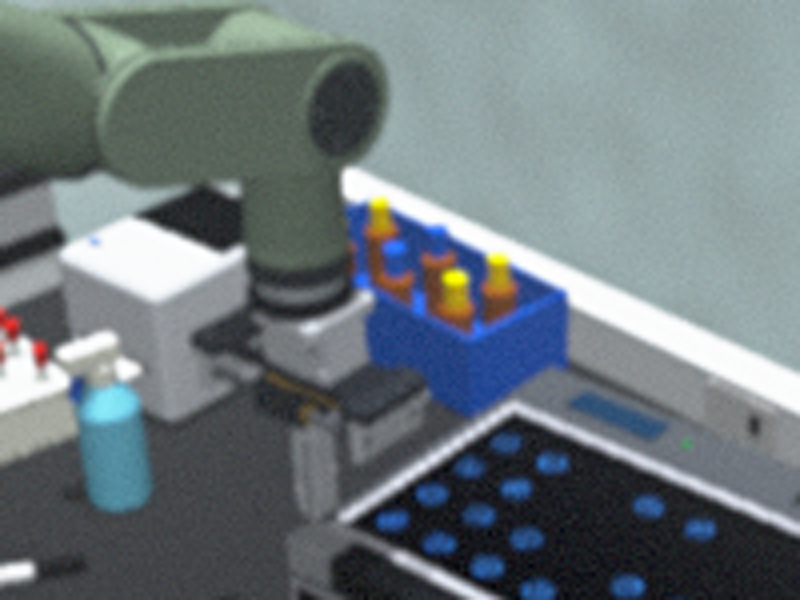

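```bash
python3 - <<'E'
from h import *
from station import bot
import cv2
ms=bot.camera_model("side");mt=bot.camera_model("top")
f=lambda P:((proj(ms,np.array(P))-[0,80])*6+2.5).round()
q=np.array([126.3,560.5,175])
j=np.array([.22,.976,0]);k=np.array([.976,-.22,0])
print(f(q),f(q+47*j),f(q-47*j),f(q+[0,0,97]),f(q-88*j+[0,0,97]))
s=cv2.imread("pics/side0.png")
im=cv2.resize(s[80:180,0:130],None,fx=6,fy=6,interpolation=2)
cv2.imwrite("pics/s8.png",im)
E
```

```text
[380. 576.] [362. 535.] [398. 619.] [323. 419.] [358. 497.]
```

View pics/s8.png

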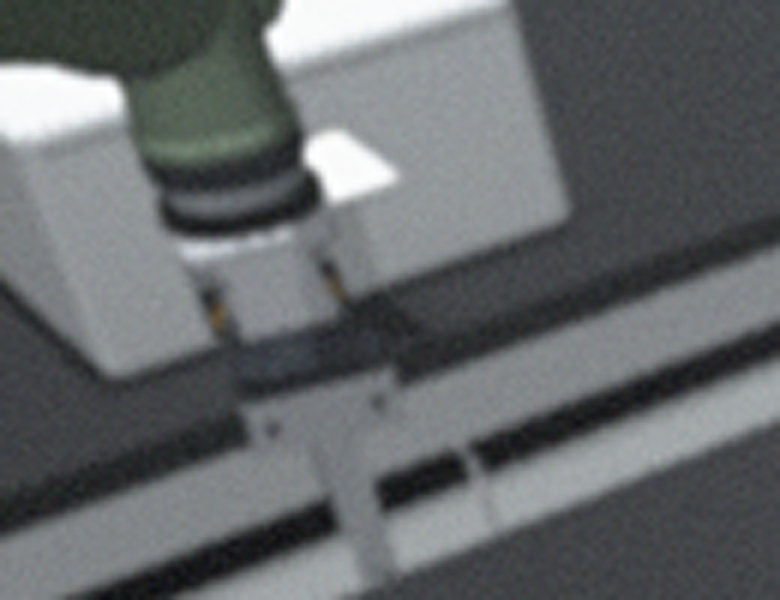

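play_rows:
  steps:
    - [0,0,-0.002,0]
    - [0,0,-0.004,0]
    - [0,0,-0.006,0]
    - [0,0,-0.007,0]
    - [0,0,-0.008,0]
    - [0,0,-0.009,0]
    - [0,0,-0.01,0]
    - [0,0,-0.01,0]

```text
time: 6.38
eef_pos: [477.3, 100.7, 140.5]
eef_rot: [-0.475, -0.524, 0.525, 0.473]
wrist_force: [-1.4, 0.0, -0.5]
gripper_width: 0.5
```

```bash
python3 - <<'E'
from station import bot
import cv2,numpy as np
s=bot.camera("side")[:,:,::-1]
cv2.imwrite("pics/s9.png",cv2.resize(s[140:215,200:300],None,fx=8,fy=8,interpolation=2))
o=bot.get_obs();print(o["time"],o["eef_pos"].round(1),o["wrist_force"].round(2),o["joint_torque"].round(2))
E
```

```text
6.4333 [477.4 100.7 140.6] [0.7  0.52 0.09] [ -0.   -29.25 -26.95  -0.03   0.07  -0.  ]
```

View pics/s9.png

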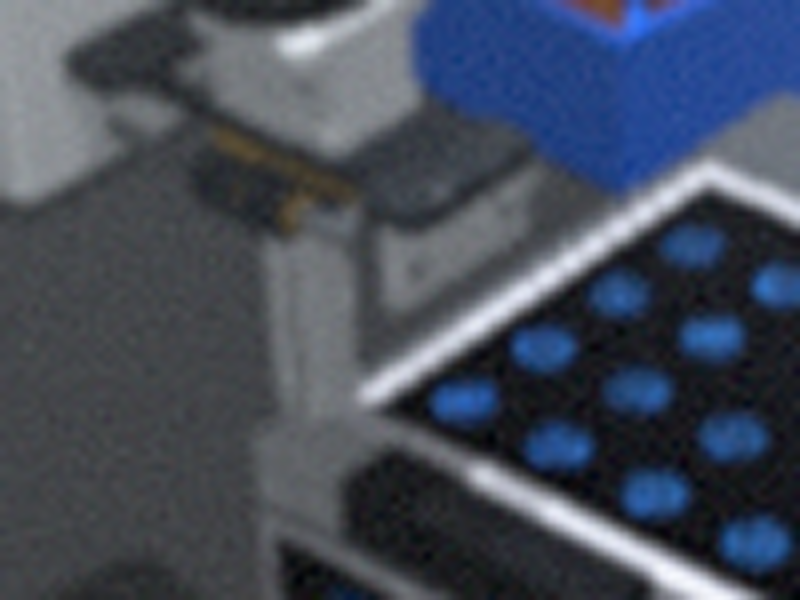

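play_rows:
  steps:
    - [0,-0.002,-0.002,0]
    - [0,-0.003,-0.004,0]
    - [0,-0.005,-0.005,0]
    - [0,-0.005,-0.006,0]
    - [0,-0.005,-0.007,0]
    - [0,-0.005,-0.008,0]
    - [0,-0.005,-0.008,0]
    - [0,-0.005,-0.008,0]

```text
time: 7.1
eef_pos: [477.3, 95.7, 132.5]
eef_rot: [-0.475, -0.524, 0.525, 0.473]
wrist_force: [0.7, 0.6, -0.0]
gripper_width: 0.3
```

play_rows:
  steps:
    - [0,0,-0.0005,0]
    - [0,0,-0.001,0]
    - [0,0,-0.0015,0]
    - [0,0,-0.002,0]
    - [0,0,-0.0025,0]
    - [0,0,-0.003,0]
    - [0,0,-0.003,0]
    - [0,0,-0.003,0]

```text
time: 7.77
eef_pos: [477.4, 95.7, 130.4]
eef_rot: [-0.475, -0.524, 0.525, 0.473]
wrist_force: [-2.7, 0.5, 5.6]
gripper_width: 0.5
```

```bash
python3 - <<'E'
from station import bot
import cv2,numpy as np
s=bot.camera("side")[:,:,::-1]
cv2.imwrite("pics/s10.png",cv2.resize(s[140:215,200:300],None,fx=8,fy=8,interpolation=2))
for i in range(4):
  o=bot.get_obs();print(o["time"],o["eef_pos"].round(1),o["wrist_force"].round(2),o["wrist_torque"].round(2));bot.camera("top")
E
```

```text
7.8167 [477.4  95.7 130.4] [-2.68 -0.5   5.58] [-0.05  0.39 -0.01]
7.8667 [477.4  95.7 130.4] [-2.06 -0.17  5.75] [0.02 0.44 0.02]
7.9167 [477.4  95.7 130.4] [-1.46 -0.51  5.63] [0.01 0.43 0.04]
7.9667 [477.4  95.7 130.3] [-1.55 -0.16  5.45] [0.01 0.45 0.04]
```

View pics/s10.png

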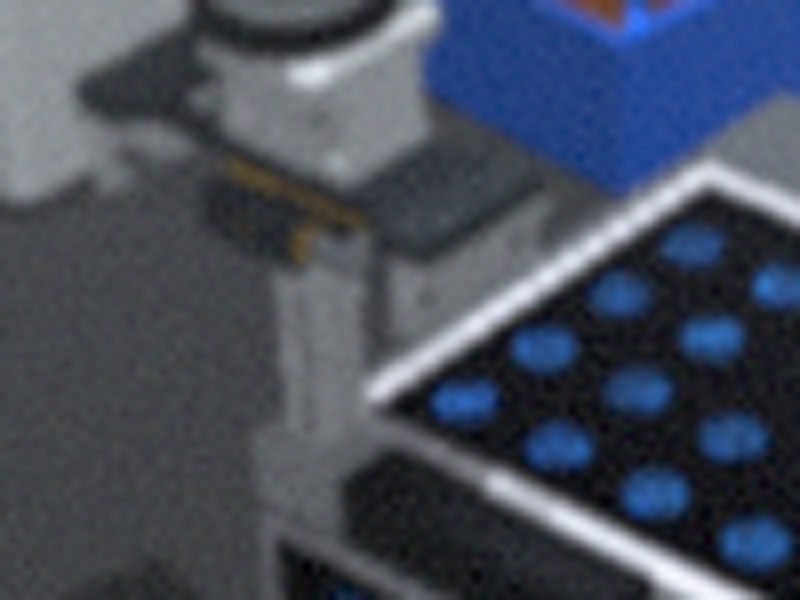

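play_rows:
  steps:
    - [0.0004,-0.004,-0.001,0]
    - [0.001,-0.01,-0.001,0]
    - [0.0018,-0.018,-0.001,0]
    - [0.0027,-0.027,-0.001,0]
    - [0.0036,-0.036,-0.001,0]
    - [0.0045,-0.045,-0.001,0]
    - [0.0051,-0.051,-0.001,0]
    - [0.0055,-0.055,-0.001,0]

```text
time: 8.68
eef_pos: [484.0, 40.7, 130.4]
eef_rot: [0.475, 0.525, -0.524, -0.473]
wrist_force: [-0.3, 4.5, 5.7]
gripper_width: 0.1
```

```bash
cat > lk.py <<'E'
import sys
from h import *
from station import bot
import cv2
n=sys.argv[1]
s=bot.camera("side")[:,:,::-1];t=bot.camera("top")[:,:,::-1]
cv2.imwrite(f"pics/s{n}.png",cv2.resize(s[150:250,210:343],None,fx=6,fy=6,interpolation=2))
cv2.imwrite(f"pics/t{n}.png",cv2.resize(t[190:265,230:330],None,fx=8,fy=8,interpolation=2))
p=[.6446,-.0777,.1008]
o=bot.get_obs();e=o["eef_pos"];c,sn=np.cos(p[2]),np.sin(p[2]);d=e[:2]-1000*np.array(p[:2])
print(o["time"],e.round(1),o["wrist_force"].round(2),"inc",(c*d[0]+sn*d[1]).round(1),(-sn*d[0]+c*d[1]).round(1))
E
python3 lk.py 11
```

```text
8.7833 [484.   40.1 130.4] [-0.49  1.63  5.67] inc -147.9 133.3
```

View pics/s11.png

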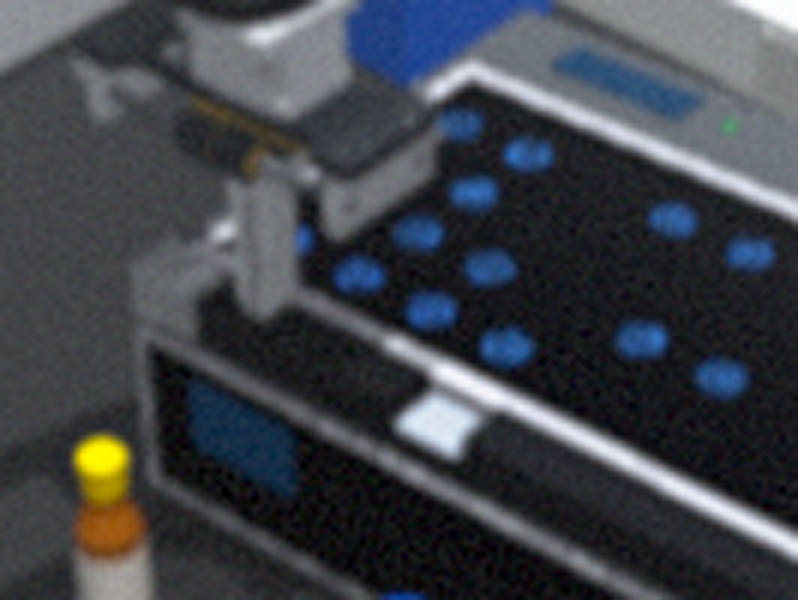

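View pics/t11.png

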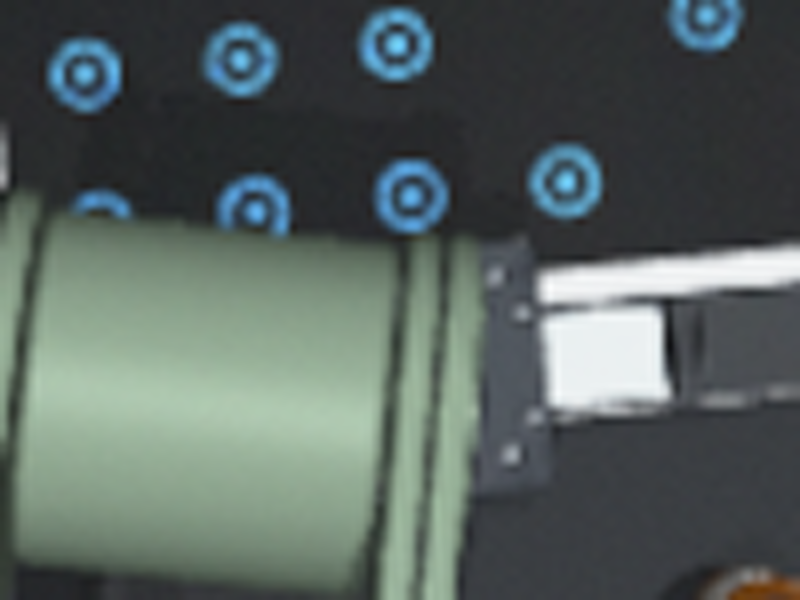

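play_rows:
  steps:
    - [0.0004,-0.006,-0.001,0]
    - [0.001,-0.014,-0.001,0]
    - [0.0015,-0.023,-0.001,0]
    - [0.002,-0.032,-0.001,0]
    - [0.003,-0.041,-0.001,0]
    - [0.004,-0.05,-0.001,0]
    - [0.005,-0.06,-0.001,0]
    - [0.0055,-0.07,-0.001,0]

```text
time: 9.45
eef_pos: [490.5, -30.1, 130.4]
eef_rot: [0.476, 0.526, -0.524, -0.473]
wrist_force: [0.6, 3.7, 6.6]
gripper_width: 0.1
```

```bash
python3 lk.py 12
```

```text
9.55 [490.6 -32.  130.4] [0.03 0.26 5.7 ] inc -148.6 61.0
```

View pics/s12.png

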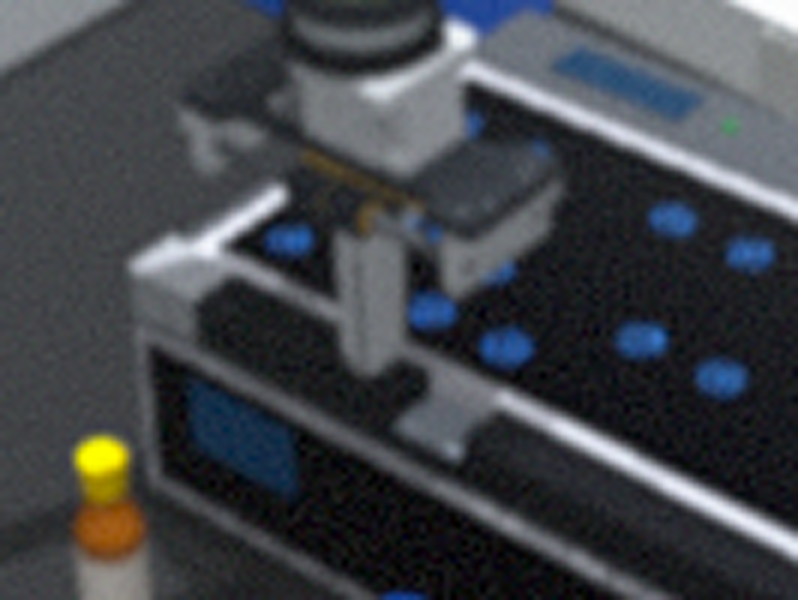

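play_rows:
  steps:
    - [0.0003,-0.004,-0.001,0]
    - [0.0006,-0.008,-0.001,0]
    - [0.0009,-0.012,-0.001,0]
    - [0.0012,-0.016,-0.001,0]
    - [0.0014,-0.02,-0.001,0]
    - [0.0016,-0.023,-0.001,0]
    - [0.0018,-0.025,-0.001,0]
    - [0.0018,-0.025,-0.001,0]

```text
time: 10.22
eef_pos: [492.2, -58.2, 129.2]
eef_rot: [-0.477, -0.524, 0.524, 0.472]
wrist_force: [0.3, -0.7, -0.9]
gripper_width: 0.7
```

```bash
python3 lk.py 13
```

```text
10.3167 [492.1 -58.  128.9] [-0.48 -0.69  0.12] inc -149.8 35.0
```

View pics/s13.png

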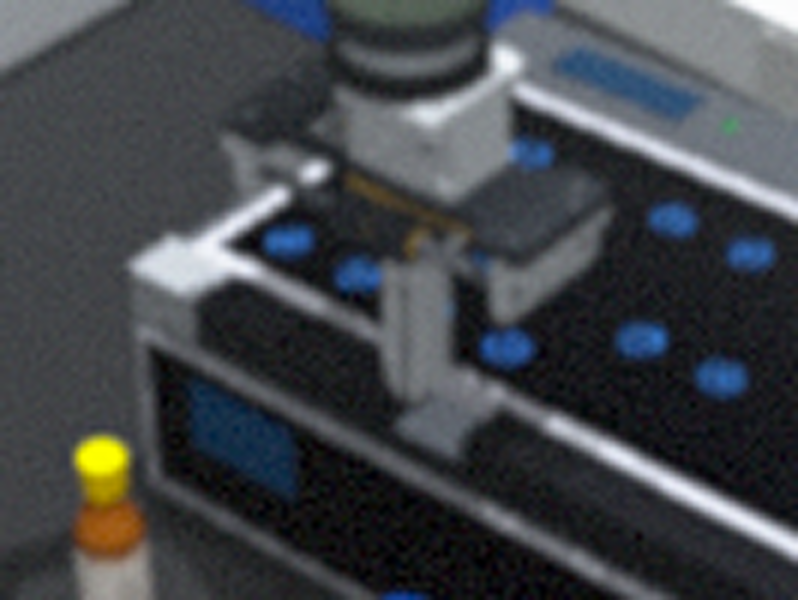

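play_rows:
  steps:
    - [0.0003,-0.003,0,0]
    - [0.0006,-0.006,0,0]
    - [0.0008,-0.009,0,0]
    - [0.001,-0.012,0,0]
    - [0.0012,-0.015,0,0]
    - [0.0012,-0.016,-0.002,0]
    - [0.0012,-0.016,-0.004,0]
    - [0.0012,-0.016,-0.006,0]

```text
time: 10.98
eef_pos: [493.2, -74.0, 122.7]
eef_rot: [-0.477, -0.524, 0.524, 0.472]
wrist_force: [-0.2, 0.3, 0.0]
gripper_width: 0.6
```

```bash
python3 lk.py 14
```

```text
11.0833 [492.8 -73.7 122.3] [0.39 0.41 0.54] inc -150.6 19.3
```

View pics/s14.png

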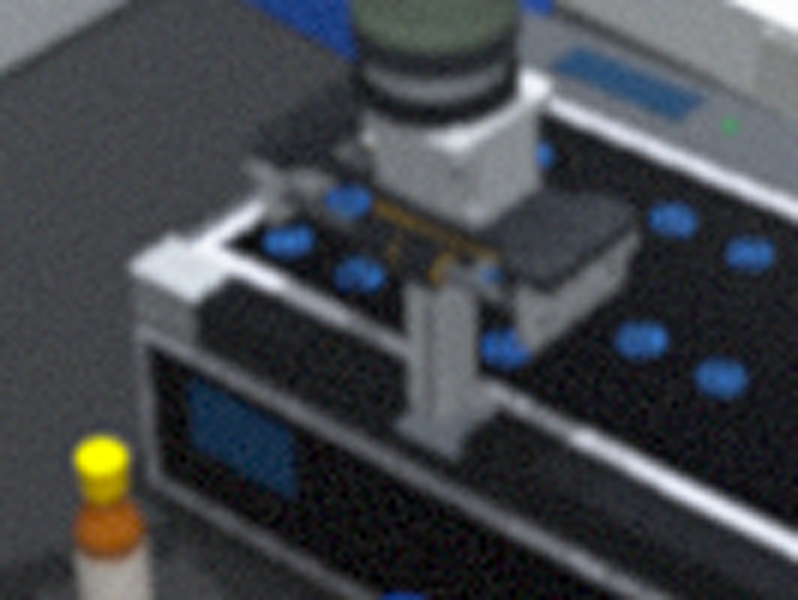

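View pics/t14.png

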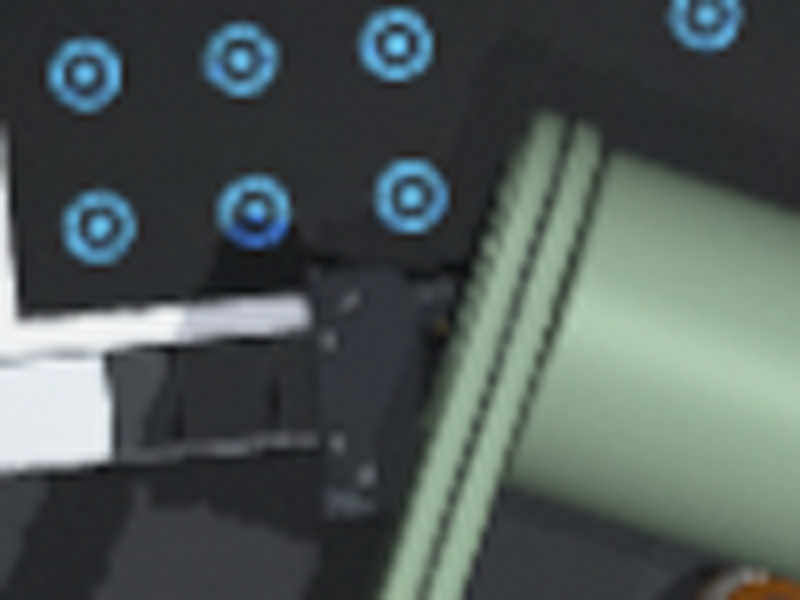

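play_rows:
  steps:
    - [0,0,-0.0015,0]
    - [0,0,-0.003,0]
    - [0,0,-0.0045,0]
    - [0,0,-0.006,0]
    - [0,0,-0.0075,0]
    - [0,0,-0.009,0]
    - [0,0,-0.0095,0]
    - [0,0,-0.0095,0]

```text
time: 11.75
eef_pos: [492.8, -73.6, 113.0]
eef_rot: [-0.477, -0.524, 0.525, 0.472]
wrist_force: [-2.4, 0.8, 2.9]
gripper_width: 0.6
```

```bash
python3 lk.py 15
```

```text
11.85 [492.8 -73.6 113. ] [-1.74  0.08  3.41] inc -150.6 19.3
```

View pics/s15.png

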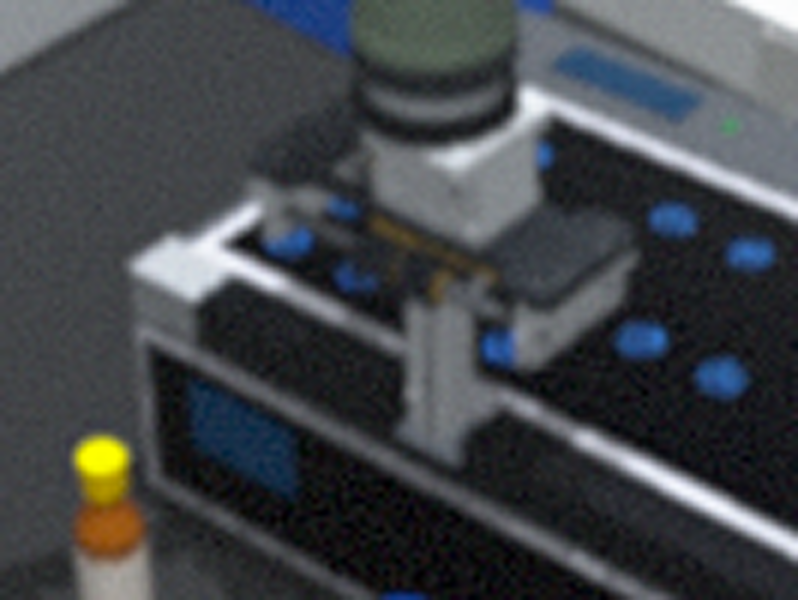

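play_rows:
  steps:
    - [0,0,-0.0005,0]
    - [0,0,-0.001,0]
    - [0,0,-0.0015,0]
    - [0,0,-0.002,0]
    - [0,0,-0.0025,0]
    - [0,0,-0.003,0]
    - [0,0,-0.003,0]
    - [0,0,-0.003,0]

```text
time: 12.52
eef_pos: [492.9, -73.7, 110.1]
eef_rot: [-0.477, -0.524, 0.524, 0.472]
wrist_force: [-1.5, 0.2, 3.5]
gripper_width: 0.3
```

```bash
python3 lk.py 16
```

```text
12.6167 [492.9 -73.7 110.1] [-1.69  0.83  4.22] inc -150.5 19.3
```

View pics/s16.png

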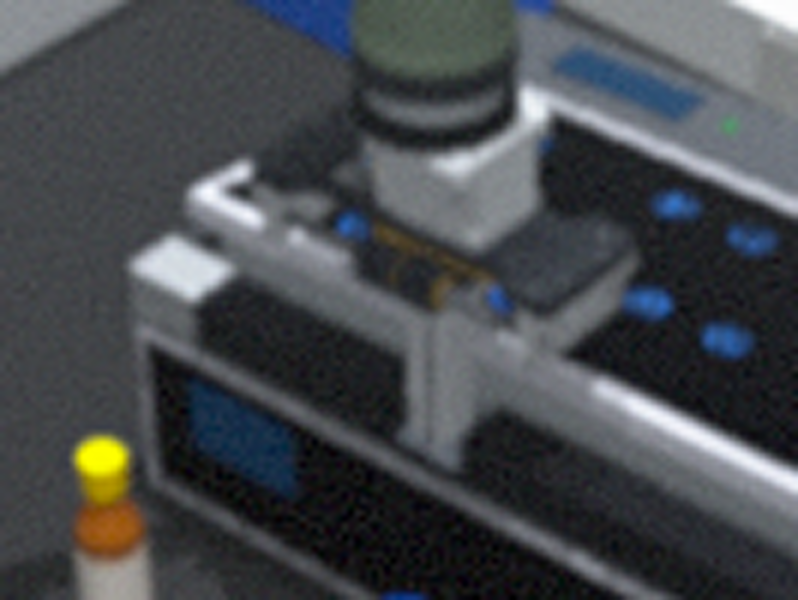

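play_rows:
  steps:
    - [0,0,0.005,0]
    - [-0.002,0,0.012,0]
    - [-0.005,0,0.025,0]
    - [-0.008,0,0.045,0]
    - [-0.01,0,0.07,0]
    - [-0.012,0,0.095,0]
    - [-0.015,0,0.12,0]
    - [-0.015,0,0.14,0]

```text
time: 13.28
eef_pos: [477.7, -73.8, 252.3]
eef_rot: [-0.477, -0.524, 0.524, 0.472]
wrist_force: [0.9, -0.5, 0.1]
gripper_width: 0.5
```

play_rows:
  steps:
    - [-0.01,0,0.01,0]
    - [-0.02,0,0.02,0]
    - [-0.03,0,0.02,0]
    - [-0.04,0,0.02,0]
    - [-0.05,0,0.02,0]
    - [-0.055,0,0.02,0]
    - [-0.06,0,0.02,0]
    - [-0.06,0,0.02,0]

```text
time: 13.95
eef_pos: [416.6, -73.7, 271.6]
eef_rot: [-0.477, -0.524, 0.524, 0.472]
wrist_force: [-0.7, 0.6, -0.5]
gripper_width: 0.6
```

```bash
python3 lk.py 17; python3 - <<'E'
from station import bot
import cv2
cv2.imwrite("pics/s18.png",cv2.resize(bot.camera("side")[:,:,::-1][80:350,100:460],None,fx=2.2,fy=2.2,interpolation=2))
cv2.imwrite("pics/t18.png",bot.camera("top")[:,:,::-1])
E
```

```text
14.05 [417.6 -73.8 271.9] [ 0.22 -0.32 -0.27] inc -225.5 26.7
```

View pics/s18.png

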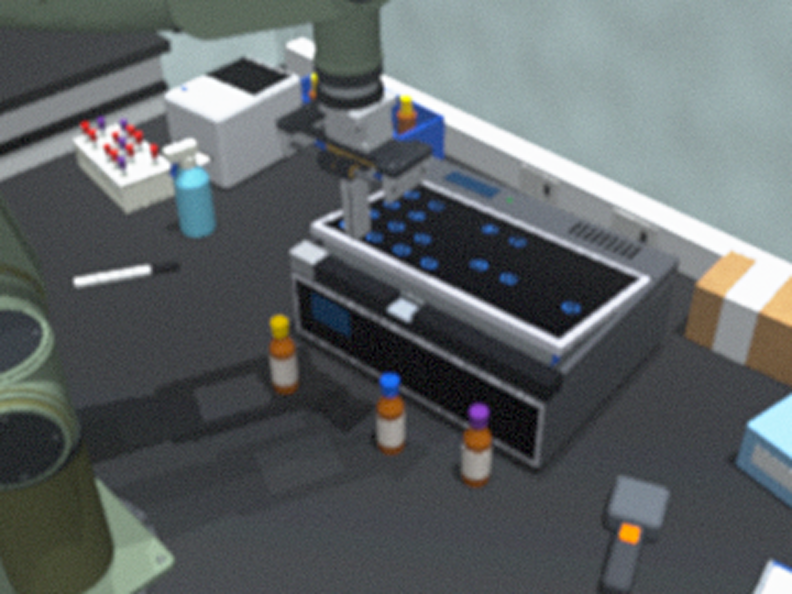

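View pics/t18.png

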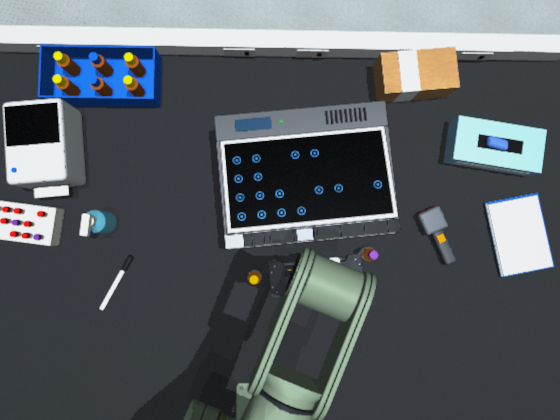

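```bash
python3 -c "
from station import bot
print(bot.job_done()); o=bot.get_obs(); print(o['time'],o['wrist_force'])"
```

```text
the job is handed in; nothing more can be done
None
the job is handed in; nothing more can be done
```

The hatch is open and standing ajar, and I handed the job in at about 14 s. I put the closed fingertip on the grey left end of the rail and slid it right under 5–6 N, across the plain part. It dropped into the notch in the second section (y ≈ 18 mm). I moved over the pad and pressed until the hatch sprang up, then lifted the finger clear.

**Last checks:** the final side and top pictures show:
- The hatch is up, the pad looks free again, and the gripper is clear of everything. Wrist force was about 0.
- The bottles, marker, scanner and spray bottle look unmoved.

**What disagreed or was not measured:**
- **Height reading:** the fingertip touched the rail at a TCP reading of about 130.5 mm, not the expected 160 mm. The side picture also showed the finger about 30 mm higher than the reading, so I went by force and pictures for height.
- **Early drop:** the finger fell into the notch slightly before I had planned to stop on the left brink. I did not read the contact on the brink itself. I infer it from a steady 5.7 N just before and the drop right after.
- **Joint values:** I could not read the hatch angle or the pad travel; I judged both from the pictures.

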